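Lock out the gel-tank supply console

ROBOT

A 6-joint arm with a two-finger parallel gripper is mounted at the origin on the work surface. World frame = base frame: x ahead of the robot, y to its left, z up, the work surface at z = 0. Lengths are in m, angles in rad, forces in N, time in s.
With the tool pointing down it reaches from about 0.35 to 0.925 m from the base axis. Payload 6.4 kg.
Tool frame: the origin (TCP) lies midway between the tips of the shut fingers; the grasp point (between the pads) lies 19 mm behind it; z points along the fingers, y is the line along which they close (so a half turn about z gives the same grasp; the last joint's range is limited). The gripper opens to 94 mm and grips with 3 to 60 N. Pads are 16 mm wide; open, the fingers measure 119 mm over their backs; the gripper's body (75 mm by 177 mm) begins 78 mm behind the grasp point.
Start: joints at [-1.47, 0.245, 1.558, -0, 1.339, -0.174], TCP at [0.176, -0.626, 0.205] pointing down, gripper open.
Joint ranges: [-3.13, 3.13], [-1.02, 2.26], [0.13, 2.54], [-0.95, 4.09], [0.21, 2.88], [-2.74, 2.74]. Speed limits (rad/s): [2.57, 2.57, 3.14, 3.14, 3.14, 3.14].

INTERFACE

Orientations are given as a rotation vector (axis times angle).
In Python, from workcell import * gives the robot as it stands.
- The arm moves only by the shell command python3 -m jog 'ROWS' [FORCE]. ROWS is JSON, one flat list of numbers, 7 for each row, row after row: the shift along the world's x, y, z in cm, then the turn, a rotation vector about the world's x, y, z in rad, then the finger opening in cm, from 0 to 9.4. A call has exactly 10 rows; each row is the pose to reach, as a shift and turn from the pose commanded when the call began; what a row does not reach only later rows make up. A row lasts 1/8 s, in which the tool goes at most 62.5 mm and 10.7 degrees, less where a joint would pass 70% of its speed; a pose out of reach is approached as far as the arm can. A call with a gripper value outside its range is refused whole. The fingers move at their own pace and stop on an object; FORCE is the grip in N (left out, the last holds). Time passes only in rows, so rows that repeat a pose let the fingers close, or fill a call up. It gives the time, the measured TCP pose, the force, the opening and the grip force at its end, in the units of the state.
- read_state(): the state, without advancing time (a new reading comes with each control period).
- capture(name): name is "scene" or "top" or "wrist"; returns a dict with "frame" (400x640x3 uint8, red, green, blue), "depth" (400x640 float32, m along the optical axis (not along the pixel's ray), 0 where there is no reading), "fovy" (degrees; the focal length in pixels is half the picture's height over the tangent of half this angle, whatever the lens; pixels are square), "cx", "cy" (the principal point, pixels), "world_from_camera" (4x4, takes a point from camera to world coordinates). Camera axes: x right, y down, z forward; pixel columns grow to the right and rows downward; lengths in m; the calibration is good to about 2 mm. The wrist camera is an equidistant fisheye: a pixel r from the principal point sees the ray r / f radians off the axis. A picture is of the moment at which its call begins.
- close_job(): hands the job in; it is judged then, once.
Trained networks look in a picture, given as the dict that the camera call returned (one of the last four; its "shot" number tells which), for a name from the list of things; names that differ only in an ending like _2 or _b are one class to them, and where a whole thing is asked for, a point or a joint stands for the part that bears it (a point fixed in the world has none). Each returns a list of dicts, best first, with "p" (0 to 1); they miss things now and then, are a little off and sometimes report something else, mostly with a low value. They report only what shows in the picture. A call takes as long as a camera call. They do not tell look-alikes from the thing itself.
- boxes_of(label, picture): "location" ([x, y, z] in m, in the coordinates of the camera as it stood for that picture, good to about 4 mm: the middle of the surface that is visible of it).
- trace(label, picture): "pixels" (400x640 bool, what is visible of it).
The state is a dict: "clock": time; "qpos": joint angles; "qd": joint speeds; "effort": joint torques, N m; "tool_pos": TCP position; "tcp_rot": TCP orientation; "contact_force": force on the tool from outside, world axes, zero at the start; "torque": the same for the moment, N m; "width": finger opening in m; "grasp_force": force on a finger pad.
Only numpy, scipy, OpenCV 4.12 (cv2) and the standard library are available. Lean on these libraries where they do the work, as an engineer would, in place of code of your own. Each camera call takes 0.05 s, during which the arm holds its last target. There are 200 camera calls.

TASK

Make the gel-tank supply console safe: swing its lever from ON (pointing down the slope) right across to OFF, where its end lies between the two plates of the steel fork. Then take the red-headed lockout pin out of its yellow stand and push it down through the holes of fork and lever until its collar sits flush on the fork's upper plate, and let go. Leave the tip box, flask and bottle standing where they are.

Things in the scene. Friction and masses are not known exactly. Their poses are not given: they have to be found in the camera images.
- console: beige supply console on the bench, fixed. Origin: under it at bench level; z up, x away from the robot. Its panel (280 mm up the slope, 320 mm wide) slopes 28 degrees from level, rising away from the robot; the panel surface is 95 mm above the origin, and between 22 mm high (front edge) and 154 mm (back edge)
- lever (a joint): angle of the console's lever: 0 = ON (pointing down the slope towards the robot, over a red field), 1.40 rad = OFF (pointing to -y of fork_seat's frame, its end inside the fork). Turns anticlockwise seen from above. An over-centre spring (0.35 N m at the ends) holds it at either end and snaps it home once past the middle (0.70)
- lever_hinge (a point): point on the lever's hinge axis at mid-thickness of its bar, 46 mm above the panel. Axes (the panel's): z = panel normal = hinge axis, leaning 28 degrees from vertical towards the robot; x up the slope, y level to the left. The bar is steel, 10 mm thick, 28 mm wide (36 mm at the hole), reaching 173 mm from the hinge
- lever_hole (a point): centre of the 22 mm hole through the lever's end, at mid-thickness, 150 mm from the hinge axis. At OFF it lies on the fork holes' axis, 16 mm under fork_seat. Its frame turns with the lever; z is the panel normal
- lever_post (a point): middle of the lever's red round grip post: 24 mm diameter, 50 mm tall, standing along the panel normal on the bar, 75 mm from the hinge axis; this point is 25 mm under the post's top and 25 mm above the bar's upper face. Its frame turns with the lever; z is the panel normal
- fork_seat (a point): centre of the mouth of the 18 mm hole in the upper face of the fork's upper plate, 62 mm above the panel. Axes as lever_hinge; z is the hole's axis, outwards. The steel fork has two 8 mm plates (62 x 50 mm) with a 16 mm gap for the lever, a block on the up-slope side, open down-slope; an equal hole in the lower plate, then 30 mm free down to the panel
- pin: headed lockout pin, 96 mm long. Origin: centre of the collar's underside; z along its axis to the head. Above it: red collar 34 mm diameter, 6 mm thick, then a red round grip 24 mm diameter, 40 mm tall. Below: steel shaft 14 mm diameter, 50 mm long, last 8 mm tapering to 8 mm. About 0.12 kg. Starts upright in the stand, collar on the stand's top
- stand: yellow block 70 x 70 mm, 60 mm high, fixed on the bench, with a 19 mm hole 54 mm deep in its middle holding the pin. Origin: centre of its underside; z up
- tip_box: blue pipette-tip box, 110 x 75 x 58 mm, a bystander. Origin: centre of its underside
- flask: clear conical flask, 90 mm diameter at the foot, 135 mm tall, a bystander. Origin: centre of its underside
- bottle: white bottle with a blue cap, 66 mm diameter, 150 mm tall, a bystander. Origin: centre of its underside
There are look-alikes about, which are no part of the job. Of the things like the pin, leave any that is blue; of the rest the smaller one is meant.

How it is judged:
On the way, in this order (a step that is already met when the one before it is completed fails the run):
1. the lever is swung fully to OFF (value of joint lever above 1.3 rad), for 0.2 s.
2. with the lever at OFF, the pin is through fork and lever with its collar on the fork's upper plate (value of joint lever above 1.3 rad and distance between pin and fork_seat below 0.006 m and z of pin in the frame of fork_seat below 0.003 m and angle between the z axis of pin and the z axis of fork_seat, either way round below 0.12 rad), for 0.2 s.
At the end, for the whole second after the job is handed in: The lever is at OFF (joint above 1.3 rad), the pin stands in the fork along the holes' axis (within 0.12 rad) with its collar's underside within 3 mm of the upper plate's face and within 6 mm of the hole's mouth centre, released and at rest (all of step 2 and linear speed of pin below 0.02 m/s); the robot touches nothing.
It fails at once if the tip box, flask or bottle is shifted by more than 30 mm or tipped (distance of any of tip_box, flask, bottle from where it was at the start of the episode above 0.03 m or angle between any of tip_box, flask, bottle's own z axis and vertical above 0.35 rad).
It also fails if it takes over 61 s, if anything falls off the work surface, if the arm or the gripper's body presses on something with over 40 N, if the wrist force passes 120 N, or if a joint passes its speed limit or range.

## Working session

There is one attempt and no reset: what is moved stays moved. The work goes in short steps, Python scripts to look and compute and a shell command to move; the robot and the scene stay as the last step left them, time stands still between calls to the robot, and variables do not carry over. Pictures are saved under pics/ and viewed, at most 10 in all, crops included, and the job is handed in when it is done.

```bash
mkdir -p pics; ls
cat > h.py <<'E'
from workcell import *
import numpy as np, cv2
from scipy.spatial.transform import Rotation as R
def save(p,n): cv2.imwrite(f'pics/{n}.png',p['frame'][:,:,::-1])
def T(p): return np.array(p['world_from_camera'])
def w(p,c): return (T(p)@np.r_[c,1])[:3]
def cloud(p,fish=False):
    d=p['depth']; v,u=np.mgrid[:400,:640]; f=200/np.tan(np.radians(p['fovy'])/2)
    x=u-p['cx'];y=v-p['cy']
    if fish:
        r=np.hypot(x,y)+1e-9; k=np.tan(np.minimum(r/f,1.5))/r
    else: k=1/f
    P=np.stack([x*k*d,y*k*d,d],-1)
    return P@T(p)[:3,:3].T+T(p)[:3,3]
def find(l,p):
    for b in boxes_of(l,p): print(l,round(b['p'],2),w(p,b['location']).round(4))
E
python3 - <<'E'
from h import *
a=capture('scene');b=capture('top')
save(a,'scene1');save(b,'top1')
for p in (a,b):
  print(T(p)[:3].round(3).tolist())
  for l in ['console','lever','lever_hole','lever_post','fork_seat','pin','stand','tip_box','flask','bottle']:
    try: find(l,p)
    except Exception as e: print(l,e)
E
```

```text
pics
[[0.826, 0.329, -0.458, 0.957], [0.563, -0.451, 0.693, -0.596], [0.022, -0.83, -0.558, 0.627]]
console 0.97 [0.6571 0.0649 0.0948]
console 0.62 [0.55   0.199  0.1327]
lever 0.89 [0.5465 0.1997 0.1319]
lever 0.74 [0.6545 0.0739 0.147 ]
lever_hole 0.82 [0.551  0.1997 0.134 ]
lever_post 0.84 [0.5481 0.2004 0.1298]
fork_seat 0.72 [0.6592 0.0738 0.1483]
pin 0.86 [ 0.4494 -0.4008  0.0911]
pin 0.84 [ 0.3211 -0.309   0.063 ]
pin 0.52 [ 0.4185 -0.3002  0.0812]
stand 0.91 [ 0.4369 -0.3108  0.0506]
stand 0.52 [0.5484 0.2017 0.1359]
tip_box 0.86 [ 0.6053 -0.2999  0.0587]
flask 0.68 [ 0.7393 -0.2328  0.053 ]
bottle 0.65 [0.4612 0.4778 0.0744]
[[0.028, -0.994, 0.106, 0.403], [-0.999, -0.029, -0.015, 0.079], [0.018, -0.105, -0.994, 1.405]]
console 0.94 [0.6049 0.152  0.0934]
lever 0.92 [0.5518 0.2048 0.1313]
lever_hole 0.93 [0.5556 0.2062 0.1319]
lever_post 0.72 [0.5591 0.2055 0.1314]
fork_seat 0.69 [0.6398 0.0868 0.1583]
pin 0.58 [ 0.4343 -0.3891  0.1044]
pin 0.56 [ 0.3119 -0.3016  0.0833]
stand 0.93 [ 0.4082 -0.2852  0.0586]
tip_box 0.95 [ 0.577  -0.283   0.0545]
flask 0.94 [ 0.7143 -0.2095  0.0513]
bottle 0.91 [0.4439 0.4853 0.1027]
bottle 0.5 [ 0.406  -0.2859  0.0571]
```

View pics/scene1.png

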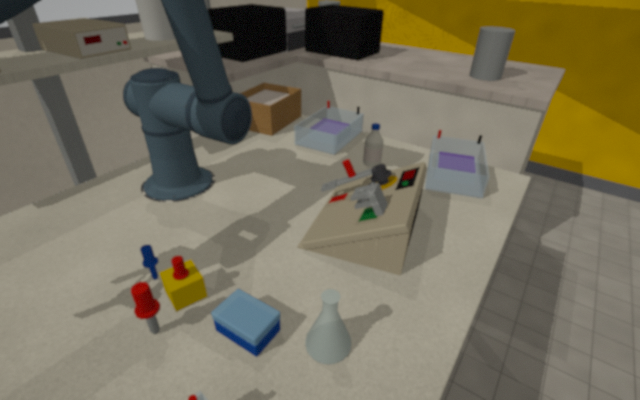

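View pics/top1.png

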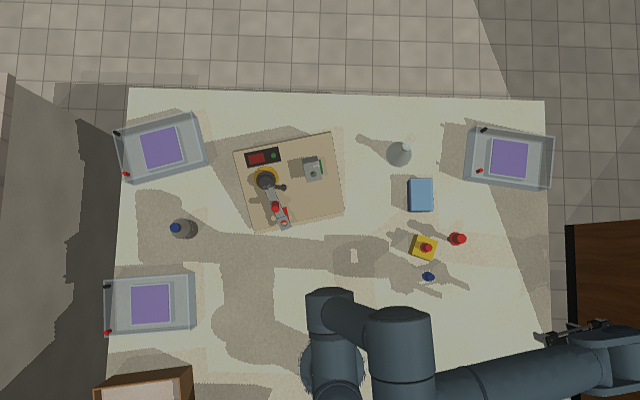

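The scene view shows the lever pointing down the slope with its red post at (347,168), the fork at (368,195), the pin in the yellow stand at (180,268), a bigger red pin at (146,300) and a blue one at (150,260). In the top view the pin is at (427,247), the big red pin at (457,239), blue at (428,276), the hinge at (266,180), the post at (276,207) and the fork at (312,168).

```bash
cat > con.py <<'E'
from h import *
def panel(C,seed=None):
    # RANSAC-ish plane: points in console region, refine from 28deg prior
    m=(C[...,0]>.4)&(C[...,0]<.9)&(C[...,1]>-.12)&(C[...,1]<.35)&(C[...,2]>.03)&(C[...,2]<.25)
    P=C[m]; best=None; rng=np.random.default_rng(0)
    for _ in range(400):
        a,b,c=P[rng.choice(len(P),3)]; n=np.cross(b-a,c-a); l=np.linalg.norm(n)
        if l<1e-4: continue
        n/=l; n*=np.sign(n[2]); 
        if abs(n[2]-.883)>.03: continue
        k=(abs((P-a)@n)<.003).sum()
        if best is None or k>best[0]: best=(k,n,a)
    k,n,a=best
    for _ in range(4):
        I=P[abs((P-a)@n)<.003]; a=I.mean(0); n=np.linalg.svd(I-a)[2][2] if len(I)<5000 else np.linalg.eigh(np.cov((I-a).T))[1][:,0]; n*=np.sign(n[2])
    y=np.cross([0,0,1],-np.array([n[0],n[1],0])); 
    x=np.array([-n[0],-n[1],0]);x/=np.linalg.norm(x); y=np.cross([0,0,1],x); xs=np.cross(y,n)
    return n,a,np.stack([xs,y,n],1),I
E
python3 - <<'E'
from con import *
for nm in ('top','scene'):
    p=capture(nm); C=cloud(p); n,a,M,I=panel(C)
    print(nm,'n',n.round(4),'tilt',np.degrees(np.arccos(n[2])).round(2),'yaw',np.degrees(np.arctan2(M[1,1],M[0,1])-np.pi/2).round(2))
    L=(I-a)@M; print('panel ext',np.percentile(L,[.5,99.5],axis=0).round(3).tolist())
    mid=L.copy(); lo,hi=np.percentile(L,[.5,99.5],axis=0); cen=a+M@np.r_[(lo+hi)[:2]/2,0]; print('cen',cen.round(4))
    A=(C-cen)@M; f=p['frame'].astype(int)
    ok=(abs(A[...,0])<.16)&(abs(A[...,1])<.18)
    for lo_,hi_ in ((.03,.056),(.056,.07),(.085,.12)):
        Q=A[ok&(A[...,2]>lo_)&(A[...,2]<hi_)]
        print(lo_,len(Q)); 
        H=np.histogram2d(Q[:,0],Q[:,1],bins=[np.arange(-.16,.161,.02),np.arange(-.18,.181,.02)])[0].astype(int)
        print(H[::-1,::-1])
    for l in ('lever_post','lever','fork_seat','pin','stand'):
        for t in trace(l,p)[:3]:
            q=C[t['pixels']]; print(l,round(t['p'],2),t['pixels'].sum(),np.median(q,0).round(3),((np.median(q,0)-cen)@M).round(3))
    red=(f[...,0]>110)&(f[...,1]<60)&(f[...,2]<60)
    Q=A[ok&red&(A[...,2]>.02)]; print('red',len(Q),Q.mean(0).round(4),Q.min(0).round(3),Q.max(0).round(3))
E
```

```text
top n [-0.4555 -0.1124  0.8831] tilt 27.98 yaw 13.86
panel ext [[-0.138, -0.155, -0.003], [0.124, 0.161, 0.003]]
cen [0.6109 0.1546 0.0915]
0.03 575
[[ 0  0  0  0  0  0  0  0  0  0  0  0  0  0  0  0  0  0]
 [ 0  0  0  0  0  0  0  0  0  0  0  0  0  0  0  0  0  0]
 [ 0  0  0  0  0  0  0  0  0  0  0  0  0  0  0  0  0  0]
 [ 0  0  0  0  0  0  0  0  0  0  0  0  0  0  0  0  0  0]
 [ 0  0  0  0  0  0  0  0  0  0  0  8 14 16  0  0  0  0]
 [ 0  0  0  0 12 31  1  0  0  0  0  1  2  0  0  0  0  0]
 [ 0  0  0  0 29 36 18  0  0  0  0  1  2  1  0  0  0  0]
 [ 0  0  0  0 20 39 11  0  0  0  0  1 10  5  0  0  0  0]
 [ 0  0  0  0  5 36 12  0  0  0  0  0  0  0  0  0  0  0]
 [ 0  0  0  0  1 33 17  0  0  0  0  0  0  0  0  0  0  0]
 [ 0  0  0  0  0  3 10  0  0  0  0  0  0  0  0  0  0  0]
 [ 0  0  0  0  0  1 21  0  0  0  0  0  0  0  0  0  0  0]
 [ 0  0  0  0  0 15 34  4  0  0  0  0  0  0  0  0  0  0]
 [ 0  0  0  0  0 20 24 13  0  0  0  0  0  0  0  0  0  0]
 [ 0  0  0  0  0 12 24 19  0  0  0  0  0  0  0  0  0  0]
 [ 0  0  0  0  0  2  8  3  0  0  0  0  0  0  0  0  0  0]]
0.056 308
[[ 0  0  0  0  0  0  0  0  0
[... 5015 characters left out ...]
 0  0  0  0  0  0  0  0  0]
 [ 0  0  0  0  0  0  0  0  0  0  0  0  0  0  0  0  0  0]
 [ 0  0  0  0  0  0  0  0  0  0  0  0  0  0  0  0  0  0]
 [ 0  0  0  0  0  0  0  0  0  0  0  0  0  0  0  0  0  0]]
lever_post 0.65 723 [0.554 0.201 0.13 ] [-0.023  0.062  0.055]
lever 0.66 781 [0.543 0.199 0.13 ] [-0.033  0.064  0.06 ]
lever 0.3 1329 [ 0.434 -0.311  0.05 ] [-0.272 -0.405  0.098]
fork_seat 0.81 719 [0.657 0.071 0.152] [ 0.048 -0.088  0.042]
pin 0.77 343 [ 0.32  -0.311  0.064] [-0.363 -0.378  0.162]
pin 0.71 901 [ 0.449 -0.399  0.091] [-0.259 -0.494  0.137]
pin 0.59 338 [ 0.416 -0.301  0.083] [-0.27  -0.391  0.134]
red 119 [-0.0438  0.0571  0.0782] [-0.056  0.051  0.052] [-0.035  0.064  0.101]
```

```bash
cat >> con.py <<'E'
yaw=np.radians(13.9);t=np.radians(28)
x0=np.array([np.cos(yaw),np.sin(yaw),0]); Y=np.array([-np.sin(yaw),np.cos(yaw),0])
Nn=np.array([0,0,1])*np.cos(t)-x0*np.sin(t); X=np.cross(Y,Nn); M0=np.stack([X,Y,Nn],1)
def Rtool(closing,down):  # tool z=down, y=closing
    z=np.array(down)/np.linalg.norm(down); y=np.array(closing)-np.dot(closing,z)*z; y/=np.linalg.norm(y)
    return np.stack([np.cross(y,z),y,z],1)
def row(tcp,Rt,s=None):
    s=s or read_state(); R0=R.from_rotvec(s['tcp_rot']).as_matrix()
    return (100*(np.array(tcp)-s['tool_pos'])).round(2).tolist(), R.from_matrix(Rt@R0.T).as_rotvec().round(3).tolist()
E
python3 - <<'E'
from con import *
s=read_state(); R0=R.from_rotvec(s['tcp_rot']).as_matrix(); print(s['tool_pos'],R0.round(3).tolist(),np.array(s['qpos']).round(3))
for nm in ('top','scene'):
    p=capture(nm); C=cloud(p); f=p['frame'].astype(int)
    red=(f[...,0]>100)&(f[...,1]<60)&(f[...,2]<60)
    for cx,cy,n in ((.41,-.285,'pin'),(.436,-.386,'big')):
        Q=C[red&(np.hypot(C[...,0]-cx,C[...,1]-cy)<.045)&(C[...,2]>.03)]
        top=Q[Q[:,2]>Q[:,2].max()-.006]
        print(nm,n,len(Q),'zmax',Q[:,2].max().round(4),'top mean',top.mean(0).round(4),len(top),Q.min(0).round(3),Q.max(0).round(3))
    yel=(f[...,0]>130)&(f[...,1]>100)&(f[...,2]<70)
    Q=C[yel&(np.hypot(C[...,0]-.41,C[...,1]+.285)<.07)]; Q=Q[Q[:,2]>.053]; print('stand',len(Q),Q.mean(0).round(4),cv2.minAreaRect((Q[:,:2]*1000).astype(np.float32)))
# lever-swing poses
cen=np.array([.611,.1546,.0915])
off=np.array([-.0447,.0617,.1006]); hinge=off+[ .0739,.0128,0]
print('post top',cen+M0@off,'seat',cen+M0@(np.array([hinge[0],hinge[1]-.15,.062])))
for nm,th in (('on',0),('off',1.4)):
    a=np.radians(-90)-1.4+th; rad=np.array([np.cos(a),np.sin(a),0]); tan=np.array([-np.sin(a),np.cos(a),0])
    for sg in (1,-1):
        Rt=Rtool(sg*(M0@tan),-Nn); print(nm,sg,row(cen+M0@(np.array([hinge[0],hinge[1],.046+5e-3+.01])+.075*rad),Rt,s))
        print('   above',row(cen+M0@(np.array([hinge[0],hinge[1],.20])+.075*rad),Rt,s))
E
```

```text
[ 0.17639182 -0.62559876  0.20544268] [[0.962, 0.271, -0.0], [0.271, -0.962, 0.0], [0.0, -0.0, -1.0]] [-1.47   0.245  1.558 -0.     1.339 -0.174]
top pin 59 zmax 0.1097 top mean [ 0.4056 -0.2963  0.1061] 24 [ 0.394 -0.305  0.059] [ 0.42  -0.281  0.11 ]
top big 116 zmax 0.133 top mean [ 0.4393 -0.3935  0.129 ] 47 [ 0.419 -0.408  0.067] [ 0.456 -0.373  0.133]
stand 326 [ 0.4055 -0.296   0.06  ] ((406.039794921875, -296.7601623535156), (70.15576934814453, 69.33198547363281), 72.70559692382812)
scene pin 235 zmax 0.1075 top mean [ 0.4113 -0.2993  0.1051] 64 [ 0.397 -0.314  0.062] [ 0.426 -0.284  0.107]
scene big 554 zmax 0.1313 top mean [ 0.4428 -0.3975  0.128 ] 160 [ 0.424 -0.417  0.067] [ 0.462 -0.376  0.131]
stand 504 [ 0.4126 -0.3051  0.0598] ((408.8824157714844, -297.9580078125), (69.09001159667969, 71.05613708496094), 71.3934326171875)
post top [0.51202011 0.19366625 0.15933915] seat [0.62590942 0.08051211 0.15995132]
on 1 ([35.37, 82.38, -8.11], [0.084, -0.482, 0.136])
   above ([29.03, 80.81, 4.17], [0.084, -0.482, 0.136])
on -1 ([35.37, 82.38, -8.11], [0.718, 0.126, -2.917])
   above ([29.03, 80.81, 4.17], [0.718, 0.126, -2.917])
off 1 ([43.2, 77.9, -4.64], [-0.271, -0.466, 1.505])
   above ([36.86, 76.34, 7.64], [-0.271, -0.466, 1.505])
off -1 ([43.2, 77.9, -4.64], [0.47, -0.274, -1.568])
   above ([36.86, 76.34, 7.64], [0.47, -0.274, -1.568])
```

```bash
python3 -m jog '[2,5,8,0,0,0,9.4, 5,9,8,0,0,0,9.4, 8,14,8,0,0,0,9.4, 11,18,8,0,0,0,9.4, 14,23,8,0,0,0,9.4, 17,27,8,0,0,0,9.4, 20,30,8,0,0,0,9.4, 23,33,8,0,0,0,9.4, 23,33,8,0,0,0,9.4, 23,33,8,0,0,0,9.4]'
cat >> h.py <<'E'
def redpts(p,c,r,zlo,fish=True):
    C=cloud(p,fish); f=p['frame'].astype(int)
    red=(f[...,0]>90)&(f[...,1]<.5*f[...,0])&(f[...,2]<.5*f[...,0])
    return C[red&(p['depth']>0)&(np.hypot(C[...,0]-c[0],C[...,1]-c[1])<r)&(C[...,2]>zlo)]
E
python3 - <<'E'
from con import *
p=capture('wrist'); save(p,'w1'); print(T(p).round(3).tolist(),p['fovy'])
find('pin',p);find('stand',p)
Q=redpts(p,(.407,-.297),.035,.03)
top=Q[Q[:,2]>np.percentile(Q[:,2],98)-.006]; col=Q[(Q[:,2]<.072)]
print(len(Q),Q[:,2].max(),top.mean(0).round(4),top.min(0).round(4),top.max(0).round(4),'collar',col.min(0).round(4),col.max(0).round(4))
print(cv2.minEnclosingCircle((top[:,:2]*1000).astype(np.float32)))
E
```

```text
clock: 3.05
tool_pos: [0.4061, -0.296, 0.2854]
tcp_rot: [3.112, 0.43, -0.001]
contact_force: [0.2, -0.3, 0.1]
width: 0.094
grasp_force: 0.0
[[0.271, -0.926, -0.262, 0.482], [-0.963, -0.261, -0.073, -0.274], [-0.001, 0.272, -0.962, 0.464], [0.0, 0.0, 0.0, 1.0]] 65.70646984690485
pin 0.97 [ 0.4392 -0.3832  0.1184]
pin 0.76 [ 0.3166 -0.3037  0.0781]
pin 0.71 [ 0.4135 -0.2902  0.0996]
stand 0.92 [ 0.4183 -0.2959  0.0599]
414 0.10685074392416688 [ 0.4069 -0.2948  0.1046] [ 0.3955 -0.3063  0.1008] [ 0.4174 -0.2832  0.1069] collar [ 0.3957 -0.3109  0.0628] [ 0.4222 -0.2797  0.0718]
((406.71136474609375, -294.7216796875), 11.583284378051758)
```

View pics/w1.png

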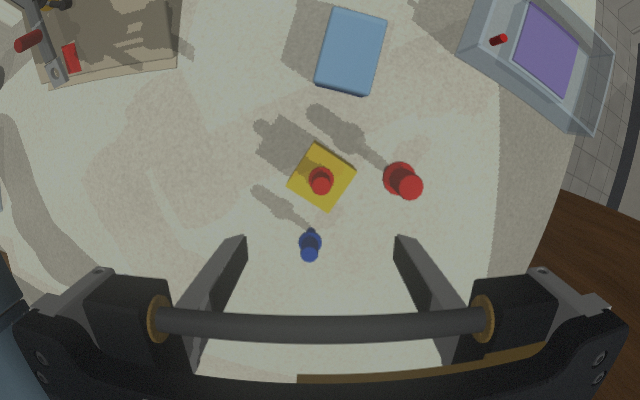

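The wrist view shows the pin upright in the yellow stand at (320,180), with the big red pin at (405,180) and the blue one at (310,245). The pin is at about (0.407, -0.295), top at 0.106 m, which agrees with the text. Next, the console.

```bash
python3 -m jog '[1,6,0,0,0,0,5, 2,12,0,0.01,-0.06,0.02,5, 2,18,0,0.02,-0.12,0.03,5, 3,24,0,0.03,-0.2,0.05,5, 4,30,0,0.04,-0.25,0.07,5, 4,36,0,0.05,-0.3,0.09,5, 5,42,0,0.06,-0.4,0.11,5, 6,48,0,0.084,-0.482,0.136,5, 6,48,0,0.084,-0.482,0.136,5, 6,48,0,0.084,-0.482,0.136,5]' 20
python3 - <<'E'
from con import *
p=capture('wrist'); save(p,'w2')
C=cloud(p,True); n,a,M,I=panel(C); print(n.round(4),'yaw',np.degrees(np.arctan2(M[1,1],M[0,1])-np.pi/2).round(2))
cen=np.array([.611,.1546,.0915]); print('panel off',((a-cen)@Nn).round(4))
A=(C-cen)@M0; f=p['frame'].astype(int); ok=p['depth']>0
red=(f[...,0]>90)&(f[...,1]<.5*f[...,0])&(f[...,2]<.5*f[...,0])
Q=A[ok&red&(abs(A[...,0]+.045)<.04)&(abs(A[...,1]-.06)<.04)&(A[...,2]>.03)]
tp=Q[Q[:,2]>np.percentile(Q[:,2],98)-.006];print('post top',len(tp),Q[:,2].max().round(4),cv2.minEnclosingCircle((tp[:,:2]*1000).astype(np.float32)))
F=A[ok&(abs(A[...,0]-.03)<.06)&(abs(A[...,1]+.07)<.06)&(A[...,2]>.057)&(A[...,2]<.068)]
print('fork',len(F),np.percentile(F,[1,50,99],axis=0).round(4).tolist(),cv2.minAreaRect((F[:,:2]*1000).astype(np.float32)))
find('fork_seat',p);find('lever_post',p);find('lever_hole',p)
E
```

```text
clock: 4.45
tool_pos: [0.4666, 0.1836, 0.2855]
tcp_rot: [-2.968, -0.621, -0.755]
contact_force: [-1.2, -0.9, -0.4]
width: 0.0503
grasp_force: 0.0
[-0.4561 -0.1133  0.8827] yaw 13.95
panel off -0.0011
post top 343 0.1014 ((-45.66034698486328, 63.88734817504883), 11.353179931640625)
fork 1813 [[0.0043, -0.0981, 0.0581], [0.0372, -0.0721, 0.0608], [0.0652, -0.0483, 0.0625]] ((34.7244758605957, -73.56410217285156), (62.82212829589844, 51.82358169555664), 0.48661112785339355)
fork_seat 0.89 [0.6362 0.0931 0.1576]
lever_post 0.71 [0.5638 0.2135 0.1303]
lever_post 0.6 [0.448  0.4843 0.0974]
lever_hole 0.83 [0.5588 0.2116 0.1289]
```

View pics/w2.png

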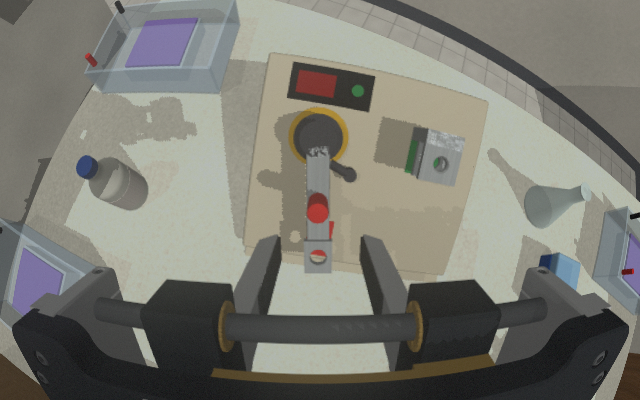

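The wrist view shows the bar running from the hinge (318,135) past the red post (318,208) to the hole (317,257), the fork with its hole at (440,163), and a dark ball stub at (347,175), which is clear of the fingers.

Run:
```python
from con import *
cen=np.array([.611,.1546,.0915]); h=np.array([.0285,.0755,.0615]); s=read_state()
def pose(th,z=0):
    a=np.radians(-90)-1.4+th; rad=np.array([np.cos(a),np.sin(a),0]); tan=np.array([-np.sin(a),np.cos(a),0])
    return cen+M0@(h+.075*rad+[0,0,z]),Rtool(M0@tan,-Nn)
P0,R0=pose(0); print('down',row(P0,R0),'above .06',row(pose(0,.06)[0],R0))
for th in (.2,.4,.6,.8,1.0,1.2,1.38):
    P,Rt=pose(th); print(th,(100*(P-P0)).round(2),R.from_matrix(Rt@R0.T).as_rotvec().round(3))
print('up 8cm',(8*Nn).round(2))
```

```text
down ([6.19, 1.62, -16.12], [0.0, 0.0, 0.003]) above .06 ([3.46, 0.94, -10.83], [0.0, 0.0, 0.003])
0.2 [ 0.69 -1.32  0.19] [-0.091 -0.023  0.177]
0.4 [ 1.59 -2.47  0.51] [-0.182 -0.045  0.353]
0.6 [ 2.67 -3.41  0.94] [-0.273 -0.068  0.53 ]
0.8 [ 3.89 -4.1   1.48] [-0.365 -0.09   0.706]
1.0 [ 5.18 -4.52  2.1 ] [-0.456 -0.113  0.883]
1.2 [ 6.52 -4.65  2.77] [-0.547 -0.135  1.06 ]
1.38 [ 7.7  -4.51  3.4 ] [-0.629 -0.156  1.218]
up 8cm [-3.65 -0.9   7.06]
```

```bash
python3 -m jog '[2,0.5,-5.5,0,0,0,5, 3.46,0.94,-10.83,0,0,0,5, 5,1.3,-13.7,0,0,0,5, 6.2,1.6,-16.1,0,0,0,5, 6.2,1.6,-16.1,0,0,0,5, 6.2,1.6,-16.1,0,0,0,0, 6.2,1.6,-16.1,0,0,0,0, 6.2,1.6,-16.1,0,0,0,0, 6.2,1.6,-16.1,0,0,0,0, 6.2,1.6,-16.1,0,0,0,0]' 20
```

```text
clock: 5.9
tool_pos: [0.5294, 0.1992, 0.126]
tcp_rot: [-2.969, -0.624, -0.76]
contact_force: [-0.9, -7.5, 3.9]
width: 0.0237
grasp_force: 20.0
```

```bash
python3 -m jog '[0.7,-1.3,0.2,-0.09,-0.023,0.177,0, 1.6,-2.5,0.5,-0.182,-0.045,0.353,0, 2.7,-3.4,0.9,-0.273,-0.068,0.53,0, 3.9,-4.1,1.5,-0.365,-0.09,0.706,0, 5.2,-4.5,2.1,-0.456,-0.113,0.883,0, 6.5,-4.65,2.8,-0.547,-0.135,1.06,0, 7.7,-4.5,3.4,-0.629,-0.156,1.218,0, 7.7,-4.5,3.4,-0.629,-0.156,1.218,0, 7.7,-4.5,3.4,-0.629,-0.156,1.218,0, 7.7,-4.5,3.4,-0.629,-0.156,1.218,0]' 20
```

```text
clock: 7.15
tool_pos: [0.6063, 0.1554, 0.16]
tcp_rot: [1.742, 2.178, 0.556]
contact_force: [0.4, -0.2, 4.6]
width: 0.0235
grasp_force: 20.0
```

```bash
python3 -m jog '[0,0,0,0,0,0,5, 0,0,0,0,0,0,5, 0,0,0,0,0,0,5, -1.8,-0.45,3.5,0,0,0,5, -3.65,-0.9,7,0,0,0,5, -5.5,-1.35,10.6,0,0,0,5, -5.5,-1.35,10.6,0,0,0,5, -5.5,-1.35,10.6,0,0,0,5, -5.5,-1.35,10.6,0,0,0,5, -5.5,-1.35,10.6,0,0,0,5]' 20
python3 - <<'E'
from con import *
cen=np.array([.611,.1546,.0915])
ps={n:capture(n) for n in ('wrist','top')}; save(ps['wrist'],'w3')
for nm,p in ps.items():
    C=cloud(p,nm=='wrist'); A=(C-cen)@M0; f=p['frame'].astype(int); ok=p['depth']>0
    n,a,M,I=panel(C); print(nm,'panel off',((a-cen)@Nn).round(4))
    red=(f[...,0]>90)&(f[...,1]<.5*f[...,0])&(f[...,2]<.5*f[...,0])
    Q=A[ok&red&(abs(A[...,0]-.03)<.05)&(abs(A[...,1])<.05)&(A[...,2]>.07)]
    if len(Q): tp=Q[Q[:,2]>np.percentile(Q[:,2],98)-.006];print('post top',len(tp),Q[:,2].max().round(4),cv2.minEnclosingCircle((tp[:,:2]*1000).astype(np.float32)))
    F=A[ok&(abs(A[...,0]-.03)<.06)&(abs(A[...,1]+.07)<.06)&(A[...,2]>.057)&(A[...,2]<.068)]
    print('fork',len(F),np.percentile(F,[1,50,99],axis=0).round(4).tolist(),cv2.minAreaRect((F[:,:2]*1000).astype(np.float32)))
p=ps['wrist']
# 1px=0.5mm rectified view of upper fork plate plane (z=.061): centre of hole
g=np.arange(-60,60,.4)/1000
lx,ly=np.meshgrid(g[::-1]+.03,g[::-1]-.075,indexing='ij')
W=cen+np.stack([lx,ly,0*lx+.061],-1)@M0.T
c=(W-T(p)[:3,3])@T(p)[:3,:3]; r=np.hypot(c[...,0],c[...,1]); f=200/np.tan(np.radians(p['fovy'])/2)
k=f*np.arctan2(r,c[...,2])/r
im=cv2.remap(p['frame'],(p['cx']+c[...,0]*k).astype(np.float32),(p['cy']+c[...,1]*k).astype(np.float32),cv2.INTER_CUBIC)
cv2.imwrite('pics/rect.png',np.hstack([cv2.resize(im,(500,500),interpolation=cv2.INTER_CUBIC)[:,:,::-1]]))
E
```

```text
clock: 8.4
tool_pos: [0.55, 0.1419, 0.2628]
tcp_rot: [1.744, 2.183, 0.551]
contact_force: [-0.0, -0.5, -0.7]
width: 0.0497
grasp_force: 0.0
wrist panel off -0.0011
post top 500 0.1014 ((27.284807205200195, 2.124976634979248), 11.461956024169922)
fork 2186 [[0.0047, -0.0983, 0.0577], [0.0375, -0.0717, 0.0607], [0.0646, -0.0482, 0.0623]] ((34.72404479980469, -73.52455139160156), (61.26158905029297, 52.39675521850586), 0.2109398990869522)
top panel off 0.0
post top 1 0.2938 ((27.387056350708008, 30.404890060424805), 9.999999747378752e-05)
fork 280 [[0.0034, -0.0991, 0.0573], [0.0378, -0.0744, 0.062], [0.0656, -0.05, 0.0674]] ((34.726051330566406, -54.912132263183594), (89.0684585571289, 64.02131652832031), 88.95386505126953)
```

View pics/w3.png

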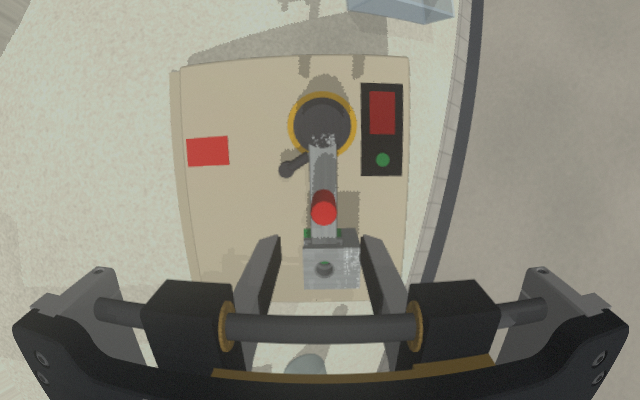

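View pics/rect.png

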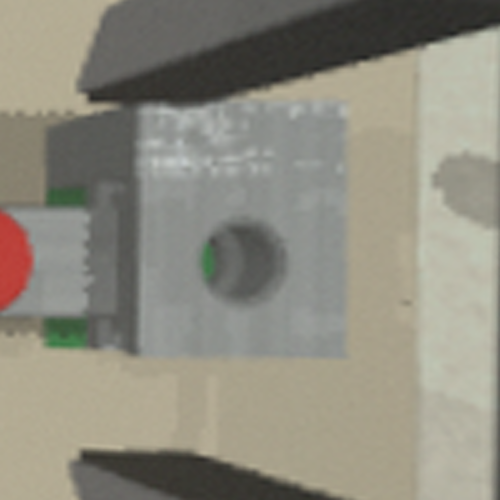

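Lever is at OFF: in w3 its bar runs from the hinge (322,125) into the fork, whose hole is at (324,268) and open through the lever. In the rectified crop the hole centre is at (245,260), giving panel coordinates of about (27.3, -74, 61) mm. Next, the pin.

Run:
```python
from con import *
cen=np.array([.611,.1546,.0915]); seat=cen+M0@np.array([.0273,-.0740,.0613]); print('seat',seat)
Rv=Rtool(x0,[0,0,-1]); Ri=Rtool(X,-Nn)
pin=np.array([.407,-.2955,.060])
print('above',row(pin+[0,0,.15],Rv),'grasp',row(pin+[0,0,.011],Rv))
s={'tool_pos':pin+[0,0,.011],'tcp_rot':R.from_matrix(Rv).as_rotvec()}
print('lifted',row(pin+[0,0,.15],Rv,s),'pre',row(seat+Nn*(.011+.08),Ri,s),'in',row(seat+Nn*.011,Ri,s))
```

```text
seat [0.62423961 0.08164412 0.15844126]
above ([-14.32, -43.74, -5.35], [-0.122, 0.472, 0.02]) grasp ([-14.32, -43.74, -19.25], [-0.122, 0.472, 0.02])
lifted ([0.0, 0.0, 13.9], [0.0, 0.0, -0.0]) pre ([17.58, 36.69, 16.78], [0.117, -0.474, -0.0]) in ([21.22, 37.59, 9.72], [0.117, -0.474, -0.0])
```

```bash
python3 -m jog '[-2,-6,2,0,0,0,5, -4,-12,1,-0.02,0.08,0,5, -6,-18,0,-0.05,0.2,0,5, -8,-24,-1,-0.08,0.3,0.01,5, -10,-30,-2,-0.12,0.4,0.02,5, -12,-36,-4,-0.122,0.472,0.02,5, -14.3,-42,-5,-0.122,0.472,0.02,5, -14.3,-43.7,-5.4,-0.122,0.472,0.02,5, -14.3,-43.7,-5.4,-0.122,0.472,0.02,5, -14.3,-43.7,-5.4,-0.122,0.472,0.02,5]' 20
python3 - <<'E'
from con import *
p=capture('wrist')
Q=redpts(p,(.407,-.297),.035,.03); top=Q[Q[:,2]>np.percentile(Q[:,2],98)-.006]; print(len(Q),Q[:,2].max(),cv2.minEnclosingCircle((top[:,:2]*1000).astype(np.float32)))
Rv=Rtool(x0,[0,0,-1]); print(row(np.array([.407,-.2955,.071]),Rv))
E
```

```text
clock: 9.75
tool_pos: [0.4076, -0.2944, 0.2104]
tcp_rot: [1.935, 2.474, 0.003]
contact_force: [0.4, -0.4, -0.4]
width: 0.0499
grasp_force: 0.0
640 0.10673304712719806 ((406.45654296875, -294.62567138671875), 11.605743408203125)
([-0.08, -0.13, -13.97], [-0.001, 0.002, -0.002])
```

```bash
python3 -m jog '[-0.1,-0.1,-5,0,0,0,5, -0.1,-0.1,-10,0,0,0,5, -0.1,-0.1,-12.5,0,0,0,5, -0.1,-0.1,-13.9,0,0,0,5, -0.1,-0.1,-13.9,0,0,0,5, -0.1,-0.1,-13.9,0,0,0,0, -0.1,-0.1,-13.9,0,0,0,0, -0.1,-0.1,-13.9,0,0,0,0, -0.1,-0.1,-13.9,0,0,0,0, -0.1,-0.1,-13.9,0,0,0,0]' 25
```

```text
clock: 11.05
tool_pos: [0.4068, -0.2966, 0.0722]
tcp_rot: [1.934, 2.472, 0.002]
contact_force: [-0.0, 1.1, 6.0]
width: 0.0232
grasp_force: 25.0
```

```bash
python3 -m jog '[0,0,4,0,0,0,0, 0,0,8,0,0,0,0, 0,0,14,0,0,0,0, 2,5,18,0,0,0,0, 4,10,20,0.02,-0.1,0,0, 6,15,20,0.04,-0.18,0,0, 8,20,20,0.06,-0.27,0,0, 11,25,20,0.09,-0.36,0,0, 13,30,20,0.11,-0.45,0,0, 15,32,20,0.117,-0.474,0,0]' 25
python3 - <<'E'
from con import *
cen=np.array([.611,.1546,.0915]); seat=cen+M0@np.array([.0273,-.0740,.0613]); Ri=Rtool(X,-Nn)
print(row(seat+Nn*(.011+.08),Ri))
E
```

```text
clock: 12.3
tool_pos: [0.5553, 0.0264, 0.2699]
tcp_rot: [1.716, 2.199, 0.549]
contact_force: [-0.4, 0.5, -0.4]
width: 0.0235
grasp_force: 25.0
([2.74, 4.5, -3.11], [-0.001, 0.0, -0.003])
```

```bash
python3 -m jog '[1.5,2.5,-1.5,0,0,0,0, 2.7,4.5,-3.1,0,0,0,0, 2.7,4.5,-3.1,0,0,0,0, 2.7,4.5,-3.1,0,0,0,0, 2.7,4.5,-3.1,0,0,0,0, 2.7,4.5,-3.1,0,0,0,0, 2.7,4.5,-3.1,0,0,0,0, 2.7,4.5,-3.1,0,0,0,0, 2.7,4.5,-3.1,0,0,0,0, 2.7,4.5,-3.1,0,0,0,0]' 25
python3 - <<'E'
from con import *
cen=np.array([.611,.1546,.0915]); seat=np.array([.0273,-.0740,.0613])
a=capture('wrist');b=capture('scene')
c=cv2.resize(b['frame'][120:260,300:480],None,fx=3,fy=3,interpolation=cv2.INTER_CUBIC)
cv2.imwrite('pics/w4.png',a['frame'][:,:,::-1]);cv2.imwrite('pics/s4.png',c[:,:,::-1])
s=read_state(); print('tcp local to seat',((np.array(s['tool_pos'])-cen)@M0-seat).round(4))
for nm,p in (('w',a),('s',b)):
    C=cloud(p,nm=='w');L=(C-cen)@M0-seat; f=p['frame'].astype(int)
    m=(p['depth']>0)&(np.hypot(L[...,0],L[...,1])<.03)&(L[...,2]>.015)
    red=(f[...,0]>80)&(f[...,1]<.5*f[...,0])&(f[...,2]<.5*f[...,0])
    for n,mm in (('red',m&red),('shaft',m&~red&(L[...,2]<.078)&(np.hypot(L[...,0],L[...,1])<.016))):
        Q=L[mm]; print(nm,n,len(Q), [] if len(Q)==0 else np.percentile(Q,[2,50,98],axis=0).round(4).tolist())
E
```

```text
clock: 13.55
tool_pos: [0.5834, 0.0689, 0.2404]
tcp_rot: [1.718, 2.195, 0.549]
contact_force: [-0.2, 0.1, -0.4]
width: 0.0234
grasp_force: 25.0
tcp local to seat [ 0.0007 -0.0025  0.0924]
w red 2271 [[-0.0111, -0.01, 0.0842], [0.0008, 0.0055, 0.1239], [0.011, 0.0137, 0.1262]]
w shaft 67 [[-0.0056, 0.002, 0.0375], [-0.0002, 0.0042, 0.0431], [0.0053, 0.0052, 0.0485]]
s red 181 [[-0.0108, -0.0196, 0.0818], [0.0029, -0.0134, 0.1025], [0.014, -0.0048, 0.1256]]
s shaft 104 [[-0.0051, -0.0112, 0.0326], [0.0039, -0.0085, 0.0544], [0.0088, -0.0009, 0.0754]]
```

View pics/w4.png

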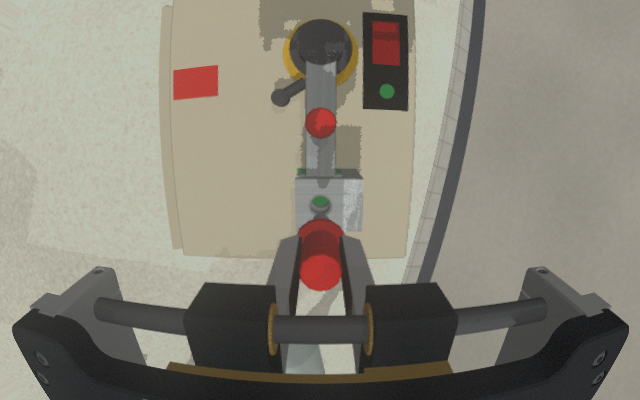

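View pics/s4.png

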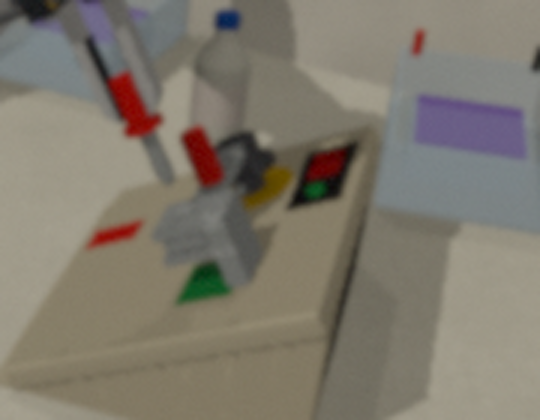

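The wrist view shows the pin held at (320,265), with its tip in line with the fork hole at (320,203). The blurred scene crop shows the pin parallel to the post and above the fork. The pin sits about 2 mm to -y of the hole axis, so I'll correct that and go down along the axis.

```bash
python3 -m jog '[-0.05,0.2,0,0,0,0,0, 0.4,0.3,-0.9,0,0,0,0, 0.85,0.4,-1.75,0,0,0,0, 1.3,0.55,-2.65,0,0,0,0, 1.55,0.6,-3.1,0,0,0,0, 1.75,0.65,-3.5,0,0,0,0, 1.95,0.7,-3.9,0,0,0,0, 1.95,0.7,-3.9,0,0,0,0, 1.95,0.7,-3.9,0,0,0,0, 1.95,0.7,-3.9,0,0,0,0]' 25
cat > loc.py <<'E'
from con import *
cen=np.array([.611,.1546,.0915]); seat=np.array([.0273,-.0740,.0613]); s=read_state()
print('tcp-seat',((np.array(s['tool_pos'])-cen)@M0-seat).round(4),'F local',(np.array(s['contact_force'])@M0).round(1),'axis err',(R.from_rotvec(s['tcp_rot']).as_matrix()[:,2]@M0).round(3))
E
python3 loc.py
```

```text
clock: 14.9
tool_pos: [0.603, 0.0758, 0.2018]
tcp_rot: [1.717, 2.195, 0.549]
contact_force: [-0.3, -0.4, -0.6]
width: 0.0232
grasp_force: 25.0
tcp-seat [ 0.0009 -0.0005  0.0486] F local [-0.6 -0.3 -0.4] axis err [ 0.002 -0.    -1.   ]
```

```bash
python3 -m jog '[0.25,0.05,-0.45,0,0,0,0, 0.45,0.1,-0.9,0,0,0,0, 0.7,0.15,-1.35,0,0,0,0, 0.9,0.2,-1.75,0,0,0,0, 1.1,0.28,-2.2,0,0,0,0, 1.35,0.33,-2.65,0,0,0,0, 1.55,0.38,-3,0,0,0,0, 1.6,0.4,-3.1,0,0,0,0, 1.6,0.4,-3.1,0,0,0,0, 1.6,0.4,-3.1,0,0,0,0]' 25; python3 loc.py
```

```text
clock: 16.15
tool_pos: [0.619, 0.0799, 0.1707]
tcp_rot: [1.717, 2.195, 0.549]
contact_force: [1.1, 0.1, -1.1]
width: 0.0234
grasp_force: 25.0
tcp-seat [ 0.0009 -0.0005  0.0134] F local [ 0.5 -0.2 -1.5] axis err [ 0.002 -0.    -1.   ]
```

```bash
python3 -m jog '[0.07,0.02,-0.13,0,0,0,0, 0.14,0.03,-0.26,0,0,0,0, 0.16,0.04,-0.31,0,0,0,0, 0.19,0.05,-0.35,0,0,0,0, 0.21,0.05,-0.4,0,0,0,0, 0.23,0.06,-0.44,0,0,0,0, 0.23,0.06,-0.44,0,0,0,0, 0.23,0.06,-0.44,0,0,0,0, 0.23,0.06,-0.44,0,0,0,0, 0.23,0.06,-0.44,0,0,0,0]' 25; python3 loc.py
```

```text
clock: 17.4
tool_pos: [0.6203, 0.0799, 0.1691]
tcp_rot: [1.715, 2.199, 0.545]
contact_force: [-29.2, -7.1, 25.8]
width: 0.0235
grasp_force: 25.0
tcp-seat [ 0.0013 -0.0008  0.0114] F local [-14.4   0.1  36.8] axis err [-0.001 -0.    -1.   ]
```

```bash
python3 -m jog '[-0.1,-0.03,0.2,0,0,0,0, -0.13,-0.03,0.25,0,0,0,0, -0.13,-0.03,0.25,0,0,0,5, -0.13,-0.03,0.25,0,0,0,5, -0.13,-0.03,0.25,0,0,0,5, -0.13,-0.03,0.25,0,0,0,5, -1.5,-0.37,2.9,0,0,0,5, -3.2,-0.78,6.2,0,0,0,5, -5,-1.2,9.7,0,0,0,5, -5,-1.2,9.7,0,0,0,5]' 25
python3 - <<'E'
from con import *
cen=np.array([.611,.1546,.0915]); seat=np.array([.0273,-.0740,.0613])
p=capture('wrist'); save(p,'w5'); C=cloud(p,True);L=(C-cen)@M0-seat; f=p['frame'].astype(int)
red=(f[...,0]>80)&(f[...,1]<.5*f[...,0])&(f[...,2]<.5*f[...,0])
Q=L[red&(p['depth']>0)&(np.hypot(L[...,0],L[...,1])<.03)&(L[...,2]>-.01)]
tp=Q[Q[:,2]>np.percentile(Q[:,2],98)-.004]; c=Q[Q[:,2]<.012]
print('top z',Q[:,2].max(),cv2.minEnclosingCircle((tp[:,:2]*1000).astype(np.float32)),'collar',c.min(0).round(4),c.max(0).round(4))
F=L[(p['depth']>0)&~red&(abs(L[...,0])<.028)&(abs(L[...,1])<.024)&(abs(L[...,2])<.006)]; print('plate z',np.median(F[:,2]))
E
```

```text
clock: 18.65
tool_pos: [0.5724, 0.0681, 0.2669]
tcp_rot: [1.713, 2.19, 0.552]
contact_force: [-0.1, 0.7, 0.2]
width: 0.0504
grasp_force: 0.0
top z 0.047419513508857807 ((0.4565896987915039, 0.7129969596862793), 11.571481704711914) collar [-0.0154 -0.0239 -0.0011] [0.0162 0.0173 0.0114]
plate z -0.0004539487391509722
```

View pics/w5.png

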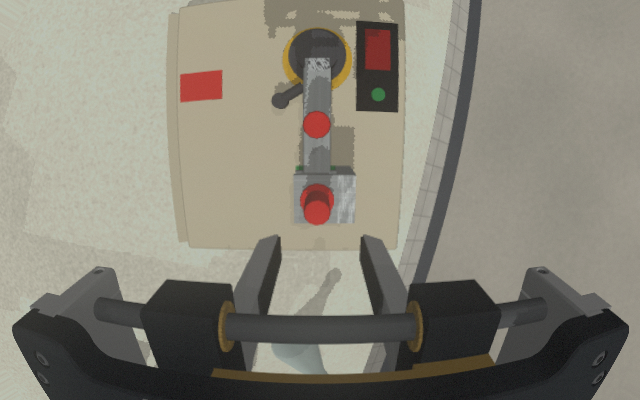

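The wrist view shows the pin in the fork at (317,205) with its collar on the plate, the lever at OFF and the fingers clear. One check of how flush the collar sits before handing in.

Run:
```python
from con import *
cen=np.array([.611,.1546,.0915]); seat=np.array([.0273,-.0740,.0613])
for nm in ('wrist','top','scene'):
  p=capture(nm); C=cloud(p,nm=='wrist');L=(C-cen)@M0-seat; f=p['frame'].astype(int); ok=p['depth']>0; r=np.hypot(L[...,0],L[...,1])
  red=(f[...,0]>80)&(f[...,1]<.5*f[...,0])&(f[...,2]<.5*f[...,0])
  tp=L[ok&red&(r<.009)&(L[...,2]>.04)]; po=L[ok&red&(np.hypot(L[...,0],L[...,1]-.075)<.009)&(L[...,2]>.03)]
  F=L[ok&~red&(abs(L[...,0])<.028)&(abs(L[...,1])<.022)&(r>.02)&(abs(L[...,2])<.006)]
  col=L[ok&red&(r>.0135)&(r<.0165)&(L[...,2]<.015)]
  for n,Q in (('pin top',tp),('post top',po),('plate',F),('collar',col)): 
    if len(Q): print(nm,n,len(Q),np.median(Q,0).round(4), np.percentile(Q[:,2],90).round(4))
```

```text
wrist pin top 336 [0.0002 0.0002 0.0455] 0.0463
wrist post top 370 [0.0003 0.0753 0.0384] 0.0394
wrist plate 902 [ 0.0159  0.0058 -0.0005] 0.0005
wrist collar 184 [0.0002 0.0092 0.0055] 0.0064
top post top 29 [0.0002 0.0749 0.039 ] 0.042
top plate 53 [ 0.0217 -0.0011  0.0011] 0.0038
top collar 5 [ 0.0143 -0.0036  0.0064] 0.0085
scene pin top 5 [ 0.0019 -0.0051  0.0461] 0.0464
scene post top 6 [0.0012 0.0697 0.0379] 0.0385
scene plate 55 [ 0.0195 -0.0067 -0.0001] 0.0007
scene collar 19 [ 0.0092 -0.0112  0.0068] 0.0137
```

The pin's top is 46.0 mm above the plate and the collar's top 6.0 mm, so the collar is flush.

```bash
python3 -c "
from workcell import *
print(close_job())"
```

```text
the job is handed in; nothing more can be done
None
```

The job is handed in: the lever is at OFF, and the pin is through fork and lever with its collar measured flush on the upper plate and released, at about 19 s of the 61 s allowed; the hand-in returned no verdict, and I did not re-measure the tip box, flask and bottle.

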